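# Lay the brew unit on its back against the bench stop

### The arm

A 6-joint arm with a two-finger parallel gripper is mounted at the origin on the work surface. World frame = base frame: x ahead of the robot, y to its left, z up, the work surface at z = 0. Lengths are in m, angles in rad, forces in N, time in s.
With the tool pointing down it reaches from about 0.225 to 0.875 m from the base axis. Payload 3.4 kg.
Tool frame: the origin (TCP) lies at the centre of the arm's flange, where the gripper is bolted on; the fingertips stand 173 mm ahead of it and the grasp point (between the pads) lies ahead of it (manip.grip_point_offset is the z of the grasp point in the tool frame, in m); z points along the fingers, y is the line along which they close (so a half turn about z gives the same grasp; the last joint's range is limited). The gripper opens to 85 mm and grips with 20 to 120 N. Pads are 22 mm wide; open, the fingers measure 114 mm over their backs; the gripper's body (76 mm by 85 mm) begins 54 mm behind the grasp point. The pads swing forward as they close: fully open they stand 13 mm farther back than shut.
Start: joints at [-0.121, 0.276, 1.505, -0, 1.361, -0.121], TCP at [0.575, -0, 0.405] pointing down, gripper open.
Joint ranges: [-2.89, 2.89], [-0.75, 2.08], [0.22, 2.7], [-1.18, 4.32], [0.11, 2.71], [-2.7, 2.7]. Speed limits (rad/s): [2.57, 2.57, 3.14, 3.14, 3.14, 3.14].

### API

Orientations are given as a unit quaternion [w, x, y, z].
In Python, from workcell import manip gives the robot as it stands.
- The arm moves only by the tool servo_tool, never from a script. Its argument "deltas" is a list of rows, each a list of 3 entries, a list of its own where there are three numbers: the shift along the tool's x, y, z in mm, then the turn, a rotation vector about the tool's x, y, z in rad, then the opening, from 0 (shut) to 1 (fully open). A call has exactly 8 rows; each row shifts and turns the commanded pose from where the row before left it, along the tool's axes as they then stand; what a row does not reach is not made up. A row lasts 1/8 s, in which the tool goes at most 62.5 mm and 10.7 degrees, less where a joint would pass 70% of its speed; a pose out of reach is approached as far as the arm can. A call with a gripper value outside its range is refused whole. The fingers move at their own pace and stop on an object; "force" is the grip in N (left out, the last holds). Time passes only in rows, so rows that do not move let the fingers close, or fill a call up. It gives the time, the measured TCP pose, the force, the opening and the grip force at its end, in the units of the state.
- manip.sense(): the state, without advancing time (a new reading comes with each control period).
- manip.read_camera(name): name is "scene" or "side" or "wrist"; returns a dict with "img" (384x512x3 uint8, red, green, blue), "mtx" (3x3 intrinsics, pixels), "camera_from_world" (4x4, takes a point from world to camera coordinates); the wrist camera has in their place "tool_from_camera" (4x4, takes a point from camera to tool coordinates, whose origin is the TCP and whose axes are the flange's). Camera axes: x right, y up, looking along -z (the intrinsics and any distortion apply to the point x, -y, -z); pixel columns grow to the right and rows downward; lengths in m; the calibration is good to about 2 mm. A picture is of the moment at which its call begins: read the wrist's pose just before it. There is no depth.
- manip.job_done(): hands the job in; it is judged then, once.
The state is a dict: "time_s": time; "joint_positions": joint angles; "qvel": joint speeds; "tau": joint torques, N m; "ee_pos": TCP position; "tool_rot": TCP orientation; "force": force on the tool from outside, world axes, zero at the start; "moment": the same for the moment, N m; "grip_width": finger opening in m; "grip_force": force on a finger pad.
Only numpy, scipy, OpenCV 4.12 (cv2) and the standard library are available. Lean on these libraries where they do the work, as an engineer would, in place of code of your own. Each camera call takes 0.05 s, during which the arm holds its last target. There are 200 camera calls.

### The job

Push the standing white brew unit over so that it falls onto its plain back on the blue service mat, with the gear face up and its head towards the aluminium stop bar. Then push it along the mat until its head sits flush and square against the stop bar. Only push it, never pick it up, leave the tools and the tin alone, and finish with the arm clear of everything.

Things in the scene. Friction and masses are not known exactly. Their poses are not given: they have to be found in the camera images.
- brew_unit: Loose white plastic box, 0.35 to 0.65 kg: 65 mm deep (own x), 90 wide (own y), 180 tall (own z, foot to head). Origin: centre of its foot (underside). Its -x face is the gear face: black gear 60 mm across, 6 mm proud, centred 60 mm above the foot, orange strip, flat grey plate 120 to 170 mm above the foot. Its +x face is the plain back. Starts standing on the mat, back towards the stop bar within 10 degrees.
- brew_mid (a point): Point in the middle of the brew unit (90 mm above its foot); axes as brew_unit. Pushed near the top of the gear face the unit tips without sliding, passes its balance point at about 20 degrees of lean and then falls by itself onto its back.
- brew_head (a point): Centre of the brew unit's head, the 65 x 90 mm end face 180 mm from the foot (with a round copper and steel disc); axes as brew_unit. When the unit has just fallen, its head is about 10 to 60 mm short of the stop bar.
- stop_face (a point): On the fixed blue mat: middle of the bottom edge of the stop bar's working face, level with the mat's top (6 mm above the bench). x is level, square to the bar, pointing from the standing unit towards the bar; y along the bar, z up. The mat reaches 312 mm back from this face, 210 mm wide. The aluminium bar is 210 mm long (y), 18 mm thick (behind the face), 34 mm high above the mat; immovable.
- screwdriver: Bystander: loose screwdriver lying on the bench beside the mat, on the side away from the robot, about 200 mm long; origin at its underside.
- wrench: Bystander: loose spanner lying on the bench beside the mat, on the side away from the robot, about 180 mm long; origin at its underside.
- grease_tin: Bystander: loose upright tin with a yellow band, 56 mm across, 65 mm high, on the bench behind the stop bar; origin at the centre of its underside.
Things that resemble listed ones, but are neither listed nor needed, are in the scene too. Of the things like the brew_unit, leave any that is green or pink; of the rest the larger one is meant.

How it is judged:
On the way:
1. the brew unit lies on its plain back, gear face up (angle between brew_unit's own x axis and vertical above 3.06159 rad), for 0.2 s.
At the end, for the whole second after the job is handed in: The brew unit lies at rest flat on its back on the mat, gear face up (within 0.08 rad), its head within 4 mm of the stop bar's face, square to it within 0.06 rad, and not hanging off the bar's ends (head centre within 65 mm of the bar's middle) (angle between brew_unit's own x axis and vertical above 3.06159 rad and x of brew_head in the frame of stop_face between -0.004 and 0.006 m and angle between the z axis of brew_unit and the x axis of stop_face, either way round below 0.06 rad and y of brew_head in the frame of stop_face between -0.065 and 0.065 m and height (world z) of brew_mid below 0.046 m and linear speed of brew_unit below 0.01 m/s); the robot touches nothing.
It fails at once if the brew unit is lifted off the mat (height (world z) of brew_mid above 0.115 m or (angle between brew_unit's own z axis and vertical above 1.4 rad and height (world z) of brew_mid above 0.066 m)).
It fails at once if the screwdriver is moved by more than 15 mm (distance of screwdriver from where it was at the start of the episode above 0.015 m).
It fails at once if the wrench is moved by more than 15 mm (distance of wrench from where it was at the start of the episode above 0.015 m).
It fails at once if the grease tin is moved by more than 15 mm (distance of grease_tin from where it was at the start of the episode above 0.015 m).
It also fails if it takes over 58 s, if anything falls off the work surface, if the arm or the gripper's body presses on something with over 40 N, if the wrist force passes 120 N, or if a joint passes its speed limit or range.

## Working session

There is one attempt and no reset: what is moved stays moved. The work goes in short steps, Python scripts to look and compute and a tool call to move; the robot and the scene stay as the last step left them, time stands still between calls to the robot, and variables do not carry over. Pictures are saved under pics/ and viewed, at most 10 in all, crops included, and the job is handed in when it is done.

Besides the shell and the picture viewer there is one more tool, called after "Call:" as name(argument=value, ...), one argument or row to a line, values as JSON. servo_tool: Moves the arm, as the interface text tells. Its arguments: {"type":"object","properties":{"deltas":{"type":"array"},"force":{"type":"number"}},"required":["deltas"]}

```bash
mkdir -p pics; cat > h.py <<'E'
import numpy as np, cv2
from workcell import manip
def proj_mats(c):
    return c["mtx"], c["camera_from_world"]
def ray(c,u,v):
    M=np.linalg.inv(c["camera_from_world"]); K=c["mtx"]
    p=np.linalg.inv(K)@np.array([u,v,1.0]); d=M[:3,:3]@np.array([p[0],-p[1],-p[2]])
    return M[:3,3],d
def plane(c,u,v,z):
    o,d=ray(c,u,v); return o+d*(z-o[2])/d[2]
def proj(c,P):
    q=c["camera_from_world"]@np.append(P,1); q=c["mtx"]@np.array([q[0],-q[1],-q[2]]); return q[:2]/q[2]
E
python3 - <<'E'
from h import *
ims=[]
for n in("scene","side"):
    c=manip.read_camera(n); cv2.imwrite(f"pics/{n}0.png",c["img"][:,:,::-1]); print(n,{k:(v.tolist() if hasattr(v,'tolist') else v) for k,v in c.items() if k!="img"})
    print(np.linalg.inv(c["camera_from_world"])[:3,3])
s=manip.sense();print(s["time_s"],s["tool_rot"],manip.grip_point_offset)
E
```

```text
scene {'mtx': [[423.8015278333965, 0.0, 265.0042397695162], [0.0, 423.8015278333965, 192.9571716079843], [0.0, 0.0, 1.0]], 'camera_from_world': [[0.7263120424854703, 0.6872575478050623, -0.012160589030003709, -0.40684450179134307], [-0.5120161228716955, 0.5527463583091415, 0.6575035766407807, 0.17197786531854758], [0.4585960170564294, -0.471326348044489, 0.7533532815213752, -1.4224592807577774], [0.0, 0.0, 0.0, 1.0]]}
[ 1.03588566 -0.48589572  0.95359084]
side {'mtx': [[380.01200297874266, 0.0, 258.49835967487064], [0.0, 380.01200297874266, 192.0303530410165], [0.0, 0.0, 1.0]], 'camera_from_world': [[0.8475782117013464, -0.5305482875427993, -0.01138813569249763, -0.44334846882609225], [0.37325527963422533, 0.5807656141115323, 0.723458221109437, -0.32947705034852826], [-0.3772156826993327, -0.6174381070609898, 0.6902742300525334, -0.7358399363613842], [0.0, 0.0, 0.0, 1.0]]}
[ 0.22118119 -0.49820445  0.74124531]
0.1 [-6.37892783e-04  7.07107003e-01  7.07106094e-01 -5.01537420e-04] 0.1547
```

View pics/scene0.png

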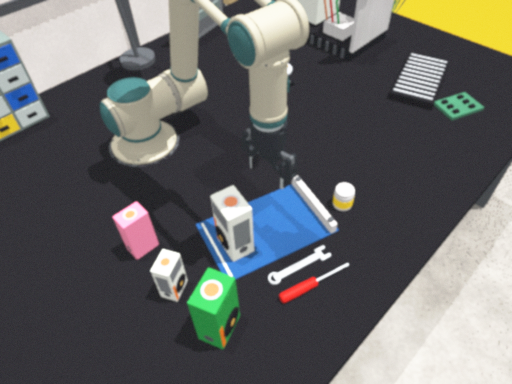

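View pics/side0.png

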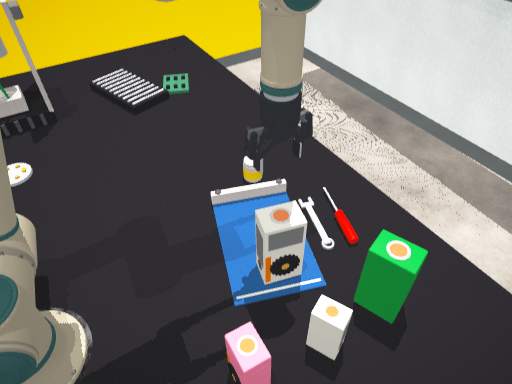

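Both views show four look-alikes. In the scene view they are the white unit on the mat (232,222), a small white box (170,275), a pink one (136,230) and a green one (215,308). I choose the larger white one on the mat, at side (280,243), and will check it in a close crop while measuring.

```bash
python3 - <<'E'
from h import *
cr=[]
for n,(x,y,w,h) in(("scene",(185,170,160,115)),("side",(200,170,160,140))):
    c=manip.read_camera(n); im=c["img"]
    hsv=cv2.cvtColor(im,cv2.COLOR_RGB2HSV)
    m=cv2.inRange(hsv,(100,120,60),(125,255,255)); 
    k,l,st,_=cv2.connectedComponentsWithStats(m); 
    mm=np.zeros_like(m)
    for i in range(1,k):
        X,Y,W,H,A=st[i]
        if A>40 and X>=x-5 and Y>=y-5 and X+W<x+w+5 and Y+H<y+h+5: mm|=((l==i)*255).astype(np.uint8); print(n,st[i])
    pts=np.argwhere(mm)[:,::-1]
    P=np.array([plane(c,u,v,.006)[:2] for u,v in pts],np.float32)
    r=cv2.minAreaRect(P*1000); print(n,"mat",r,cv2.boxPoints(r).round(0).tolist())
    hull=cv2.convexHull(pts.astype(np.int32)); ap=cv2.approxPolyDP(hull,4,True)[:,0]
    print([(p.tolist(),plane(c,*p,.006)[:2].round(3).tolist()) for p in ap])
    crop=cv2.resize(im[y:y+h,x:x+w],None,fx=3.6,fy=3.6,interpolation=cv2.INTER_CUBIC)
    cr.append(crop[:,:,::-1])
    cv2.imwrite(f"pics/c_{n}.png",crop[:,:,::-1])
    # orange/copper disc on head
    o=cv2.inRange(hsv,(3,110,120),(18,255,255)); k,l,st,ce=cv2.connectedComponentsWithStats(o)
    for i in range(1,k):
        if st[i][4]>15: print("or",ce[i].round(1),st[i][4],plane(c,*ce[i],.186).round(3))
E
```

```text
scene [ 195  184  136   96 5015]
scene mat ((541.8875122070312, 3.961944580078125), (313.0175476074219, 216.38380432128906), 71.80015563964844) [[390.0, -111.0], [596.0, -179.0], [694.0, 119.0], [488.0, 186.0]]
[([330, 234], [0.691, 0.12]), ([236, 279], [0.603, -0.152]), ([218, 268], [0.547, -0.162]), ([195, 225], [0.397, -0.112]), ([289, 184], [0.488, 0.182])]
or [230.3 201.1] 81 [ 0.526 -0.08   0.186]
or [175.4 291.8] 28 [ 0.618 -0.319  0.186]
or [222.5 336.5] 61 [ 0.754 -0.316  0.186]
side [ 212  192  115  115 4982]
side mat ((540.1353149414062, 3.57080078125), (313.2143249511719, 209.8115692138672), 71.77091217041016) [[392.0, -112.0], [591.0, -178.0], [689.0, 120.0], [489.0, 185.0]]
[([325, 286], [0.587, -0.177]), ([235, 306], [0.394, -0.112]), ([212, 205], [0.49, 0.184]), ([286, 192], [0.688, 0.118])]
or [280.5 215. ] 140 [ 0.526 -0.081  0.186]
or [348.8 228.9] 19 [ 0.616 -0.182  0.186]
or [398.1 249.6] 160 [ 0.658 -0.267  0.186]
or [267.4 269.2] 138 [ 0.434 -0.175  0.186]
or [227.9 357.7] 19 [ 0.302 -0.273  0.186]
```

View pics/c_scene.png

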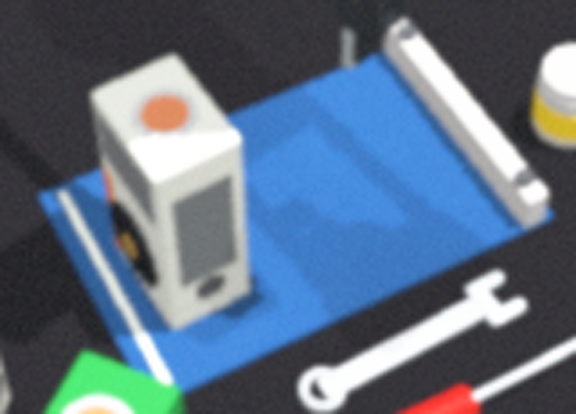

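View pics/c_side.png

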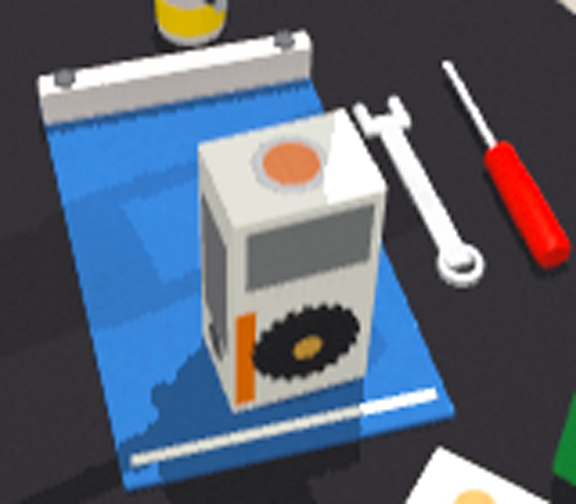

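The crops confirm it: it is white with a grey plate, gear and orange strip, stands on the mat, and is larger than the other white box. Head corners are at crop (92,95), (175,53), (243,133), (158,183) in scene and (200,145), (345,110), (385,190), (235,225) in side.

```bash
cat >> h.py <<'E'
SO=np.array([0.589,0.151]); SX=np.array([.3125,.95]); SX/=np.linalg.norm(SX); SY=np.array([-SX[1],SX[0]])
def st(p): d=np.array(p)[:2]-SO; return np.array([d@SX,d@SY])
E
python3 - <<'E'
from h import *
for n,o,q in(("scene",(185,170),[(92,95),(175,53),(243,133),(158,183)]),("side",(200,170),[(200,145),(345,110),(385,190),(235,225)])):
    c=manip.read_camera(n)
    P=[plane(c,o[0]+u/3.6,o[1]+v/3.6,.186) for u,v in q]
    S=np.array([st(p) for p in P]); print(n,"head corners stop mm",(S*1000).round(0).tolist(),"c",(S.mean(0)*1000).round(1))
    r=cv2.minAreaRect((S*1000).astype(np.float32)); print(r)
c=manip.read_camera("side")
for nm,u,v,z in(("small",332,311,.12),("small near bar corner",320,297,.12),("pink",247,346,.13),("pinkfar",258,325,.13),("green",398,250,.18),("wrench",326,243,.005),("wr",303,199,.005)):
    p=plane(c,u,v,z);print(nm,p[:2].round(3),(st(p)*1000).round(0))
print("tool",(st(manip.sense()["ee_pos"])*1000).round(0))
E
```

```text
scene head corners stop mm [[-274.0, 24.0], [-210.0, 31.0], [-201.0, -54.0], [-267.0, -64.0]] c [-238.1  -15.6]
((-238.43382263183594, -16.331390380859375), (66.44762420654297, 89.00352478027344), 5.6086039543151855)
side head corners stop mm [[-215.0, 32.0], [-209.0, -55.0], [-273.0, -57.0], [-277.0, 28.0]] c [-243.5  -13.1]
((-243.97610473632812, -13.748836517333984), (63.78158187866211, 87.2414321899414), 3.999253034591675)
small [ 0.508 -0.273] [-428.  -56.]
small near bar corner [ 0.508 -0.24 ] [-397.  -45.]
pink [ 0.346 -0.251] [-458.  106.]
pinkfar [ 0.38  -0.229] [-427.   79.]
green [ 0.662 -0.265] [-373. -199.]
wrench [ 0.667 -0.083] [-198. -147.]
wr [0.712 0.071] [ -38. -142.]
tool [-148.  -34.]
```

Call:
servo_tool(
  deltas=[
    [[-32, -13, 0], [0, 0, 0], 0.4],
    [[-32, -13, 0], [0, 0, 0], 0.4],
    [[-32, -13, 0], [0, 0, 0], 0.4],
    [[-32, -13, 0], [0, 0, 0], 0.4],
    [[-32, -14, 0], [0, 0, 0], 0.4],
    [[0, 0, 0], [0, 0, 0.115], 0.4],
    [[0, 0, 0], [0, 0, 0.115], 0.4],
    [[0, 0, 0], [0, 0, 0], 0.4],
  ],
)

```text
time_s: 1.35
ee_pos: [0.5089, -0.1602, 0.4047]
tool_rot: [0.0, 0.783, 0.622, 0.0]
force: [0.4, 0.2, 0.4]
grip_width: 0.0343
grip_force: 0.0
```

Call:
servo_tool(
  deltas=[
    [[0, 0, 20], [0, 0, 0], 0.4],
    [[0, 0, 20], [0, 0, 0], 0.4],
    [[0, 0, 20], [0, 0, 0], 0.4],
    [[0, 0, 23], [0, 0, 0], 0.4],
    [[0, 0, 0], [0, 0, 0], 0.4],
    [[0, 0, 0], [0, 0, 0], 0.4],
    [[0, 0, 0], [0, 0, 0], 0.4],
    [[0, 0, 0], [0, 0, 0], 0.4],
  ],
)

```text
time_s: 2.35
ee_pos: [0.5092, -0.1601, 0.3226]
tool_rot: [0.001, 0.783, 0.621, 0.0]
force: [0.1, 0.3, -0.5]
grip_width: 0.0341
grip_force: 0.0
```

```bash
python3 - <<'E'
from h import *
s=manip.sense();print(st(s["ee_pos"])*1000,s["ee_pos"],s["grip_width"],s["force"])
from scipy.spatial.transform import Rotation as R
w,x,y,z=s["tool_rot"];A=R.from_quat([x,y,z,w]).as_matrix();print(A, "toolx angle vs SX deg",np.degrees(np.arctan2(A[1,0],A[0,0])-np.arctan2(SX[1],SX[0])))
cv2.imwrite("pics/s1.png",manip.read_camera("side")["img"][130:330,180:380,::-1].repeat(2,0).repeat(2,1))
E
```

```text
[-320.41492317  -21.43191759] [ 0.50923689 -0.16006735  0.32256466] 0.034064899537075005 [ 0.06944611  0.26281133 -0.53785086]
[[ 2.27703949e-01  9.73729097e-01  1.59927660e-03]
 [ 9.73730355e-01 -2.27703078e-01 -7.09450192e-04]
 [-3.26652089e-04  1.71880879e-03 -9.99998469e-01]] toolx angle vs SX deg 5.046552519954646
```

View pics/s1.png

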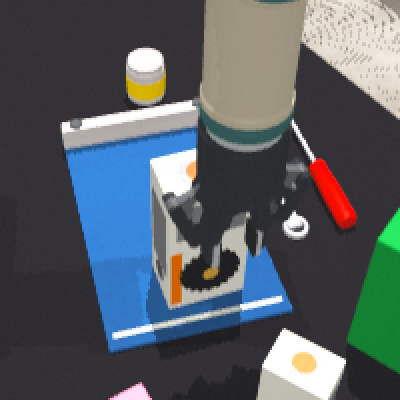

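The gripper stands in front of the gear face, with the fingers at about (220,240) in the crop, at plate height. I'll push now.

Call:
servo_tool(
  deltas=[
    [[6, 0, 0], [0, 0, 0], 0.4],
    [[6, 0, 0], [0, 0, 0], 0.4],
    [[6, 0, 0], [0, 0, 0], 0.4],
    [[6, 0, 0], [0, 0, 0], 0.4],
    [[6, 0, 0], [0, 0, 0], 0.4],
    [[5, 0, 0], [0, 0, 0], 0.4],
    [[5, 0, 0], [0, 0, 0], 0.4],
    [[5, 0, 0], [0, 0, 0], 0.4],
  ],
)

```text
time_s: 3.4
ee_pos: [0.5195, -0.1162, 0.322]
tool_rot: [0.001, 0.784, 0.621, -0.0]
force: [0.1, -0.9, 1.2]
grip_width: 0.0339
grip_force: 0.7
```

Call:
servo_tool(
  deltas=[
    [[5, 0, 0], [0, 0, 0], 0.4],
    [[5, 0, 0], [0, 0, 0], 0.4],
    [[5, 0, 0], [0, 0, 0], 0.4],
    [[5, 0, 0], [0, 0, 0], 0.4],
    [[0, 0, 0], [0, 0, 0], 0.4],
    [[0, 0, 0], [0, 0, 0], 0.4],
    [[0, 0, 0], [0, 0, 0], 0.4],
    [[0, 0, 0], [0, 0, 0], 0.4],
  ],
)

```text
time_s: 4.4
ee_pos: [0.5238, -0.0968, 0.3217]
tool_rot: [-0.0, 0.784, 0.621, -0.0]
force: [0.4, -0.7, 0.4]
grip_width: 0.034
grip_force: 0.2
```

```bash
python3 - <<'E'
from h import *
s=manip.sense();print(st(s["ee_pos"])*1000,s["ee_pos"],s["force"])
cv2.imwrite("pics/s2.png",manip.read_camera("scene")["img"][130:330,150:350,::-1].repeat(2,0).repeat(2,1))
E
```

```text
[-255.80433794  -15.46410906] [ 0.52375714 -0.09682729  0.32165003] [ 0.40587813 -0.74510817  0.40743592]
```

View pics/s2.png

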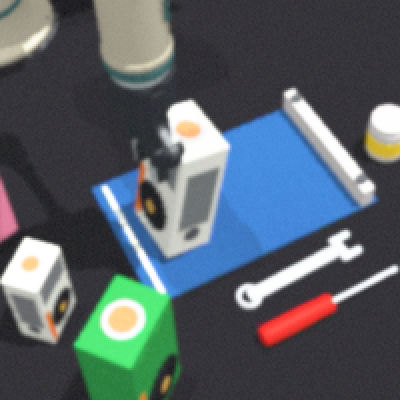

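The unit is leaning towards the bar, with its top at (195,130) in the crop. I'll keep pushing.

Call:
servo_tool(
  deltas=[
    [[4, 0, 0], [0, 0, 0], 0.4],
    [[4, 0, 0], [0, 0, 0], 0.4],
    [[4, 0, 0], [0, 0, 0], 0.4],
    [[4, 0, 0], [0, 0, 0], 0.4],
    [[4, 0, 0], [0, 0, 0], 0.4],
    [[4, 0, 0], [0, 0, 0], 0.4],
    [[4, 0, 0], [0, 0, 0], 0.4],
    [[4, 0, 0], [0, 0, 0], 0.4],
  ],
)

```text
time_s: 5.45
ee_pos: [0.5312, -0.0653, 0.3217]
tool_rot: [-0.0, 0.784, 0.621, 0.0]
force: [1.2, 0.0, -0.0]
grip_width: 0.0342
grip_force: 0.0
```

Call:
servo_tool(
  deltas=[
    [[2, 0, 0], [0, 0, 0], 0.4],
    [[2, 0, 0], [0, 0, 0], 0.4],
    [[0, 0, 0], [0, 0, 0], 0.4],
    [[0, 0, 0], [0, 0, 0], 0.4],
    [[0, 0, 0], [0, 0, 0], 0.4],
    [[0, 0, 0], [0, 0, 0], 0.4],
    [[0, 0, 0], [0, 0, 0], 0.4],
    [[0, 0, 0], [0, 0, 0], 0.4],
  ],
)

```text
time_s: 6.45
ee_pos: [0.532, -0.0617, 0.3217]
tool_rot: [0.0, 0.784, 0.621, 0.0]
force: [0.1, -0.5, 0.2]
grip_width: 0.0342
grip_force: 0.0
```

```bash
python3 - <<'E'
from h import *
s=manip.sense();print(st(s["ee_pos"])*1000,s["ee_pos"],s["force"])
cv2.imwrite("pics/s3.png",np.hstack([cv2.resize(manip.read_camera(n)["img"][y:y+150,x:x+150,::-1],None,fx=2.6,fy=2.6,interpolation=2) for n,x,y in(("scene",190,160),("side",200,170))]))
E
```

```text
[-219.84291601  -12.35455534] [ 0.53204037 -0.06169495  0.32171497] [ 0.14660122 -0.54136089  0.16659535]
```

View pics/s3.png

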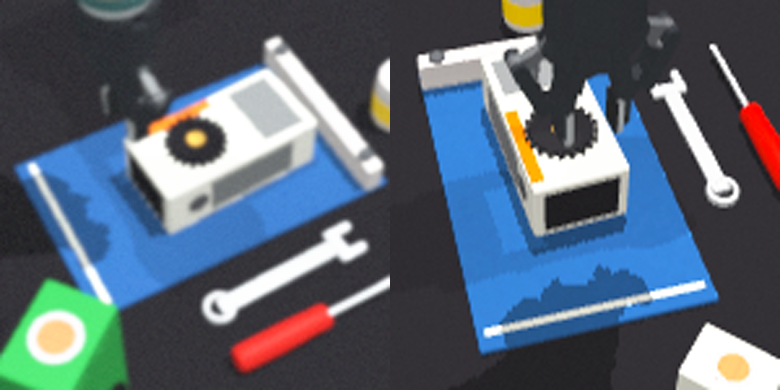

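The unit lies on its back with the gear up. In the picture the foot's top edge runs (535,192)–(628,172) in side, and the head's top edge (268,68)–(318,120) in scene.

```bash
python3 - <<'E'
from h import *
c=manip.read_camera("side")
for u,v,z in((535,192,.071),(628,172,.071),(626,214,.006),(540,235,.006)):
    print("foot",z,(st(plane(c,200+(u-390)/2.6,170+v/2.6,z))*1000).round(0))
c=manip.read_camera("scene")
for u,v,z in((268,68,.071),(318,120,.071),(127,142,.071),(166,194,.071),(172,234,.006)):
    print("scene",z,(st(plane(c,190+u/2.6,160+v/2.6,z))*1000).round(0))
E
```

```text
foot 0.071 [-209.   32.]
foot 0.071 [-208.  -52.]
foot 0.006 [-204.  -55.]
foot 0.006 [-208.   28.]
scene 0.071 [-28.  44.]
scene 0.071 [-20. -44.]
scene 0.071 [-206.   26.]
scene 0.071 [-201.  -51.]
scene 0.006 [-199.  -56.]
```

Call:
servo_tool(
  deltas=[
    [[0, 0, 0], [0, 0, 0.088], 0.6],
    [[-15, 0, 0], [0, 0, 0], 0.6],
    [[-18, 0, 0], [0, 0, 0], 0.6],
    [[-17, 0, 0], [0, 0, 0], 0.6],
    [[0, 0, 0], [0, 0, 0], 0.6],
    [[0, 0, 20], [0, 0, 0], 0.6],
    [[0, 0, 20], [0, 0, 0], 0.6],
    [[0, 0, 20], [0, 0, 0], 0.6],
  ],
)

```text
time_s: 7.65
ee_pos: [0.5165, -0.1091, 0.2613]
tool_rot: [0.0, 0.81, 0.586, 0.0]
force: [-0.1, 0.2, 0.9]
grip_width: 0.0511
grip_force: 0.0
```

Call:
servo_tool(
  deltas=[
    [[0, 0, 20], [0, 0, 0], 0.6],
    [[0, 0, 20], [0, 0, 0], 0.6],
    [[0, 0, 19], [0, 0, 0], 0.6],
    [[0, 0, 0], [0, 0, 0], 0.6],
    [[7, 0, 0], [0, 0, 0], 0.6],
    [[7, 0, 0], [0, 0, 0], 0.6],
    [[7, 0, 0], [0, 0, 0], 0.6],
    [[7, 0, 0], [0, 0, 0], 0.6],
  ],
)

```text
time_s: 8.65
ee_pos: [0.5254, -0.0819, 0.2031]
tool_rot: [0.0, 0.81, 0.586, 0.0]
force: [-0.3, 0.3, -0.0]
grip_width: 0.051
grip_force: 0.0
```

Call:
servo_tool(
  deltas=[
    [[5, 0, 0], [0, 0, 0], 0.6],
    [[5, 0, 0], [0, 0, 0], 0.6],
    [[4, 0, 0], [0, 0, 0], 0.6],
    [[4, 0, 0], [0, 0, 0], 0.6],
    [[4, 0, 0], [0, 0, 0], 0.6],
    [[4, 0, 0], [0, 0, 0], 0.6],
    [[3, 0, 0], [0, 0, 0], 0.6],
    [[0, 0, 0], [0, 0, 0], 0.6],
  ],
)

```text
time_s: 9.65
ee_pos: [0.5341, -0.0549, 0.2027]
tool_rot: [-0.0, 0.81, 0.586, -0.0]
force: [-1.4, -2.0, 0.5]
grip_width: 0.0511
grip_force: 0.9
```

```bash
python3 - <<'E'
from h import *
s=manip.sense();print(st(s["ee_pos"])*1000,s["ee_pos"],s["force"],s["moment"],s["grip_width"])
cv2.imwrite("pics/s4.png",np.hstack([cv2.resize(manip.read_camera(n)["img"][y:y+150,x:x+150,::-1],None,fx=2.6,fy=2.6,interpolation=2) for n,x,y in(("scene",190,160),("side",200,170))]))
E
```

```text
[-212.76236463  -12.19700246] [ 0.5341032  -0.05491972  0.20267219] [-1.4152204  -1.99766338  0.52376533] [-0.23415557  0.26572528  0.06395801] 0.05112446953691672
```

View pics/s4.png

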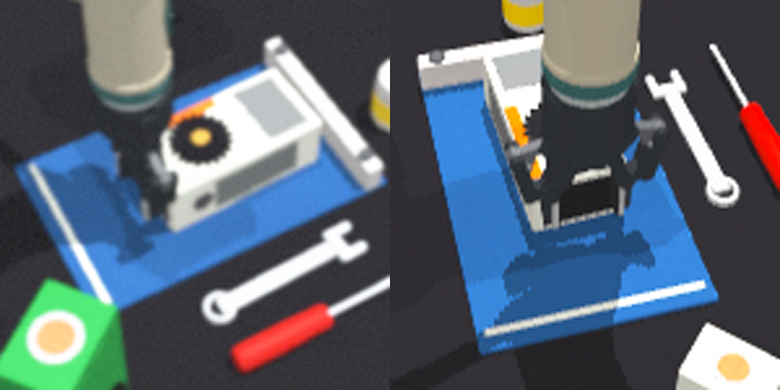

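The fingers are on the foot, which has moved a little, and the head is near the bar. I'll carry on gently until the force rises.

Call:
servo_tool(
  deltas=[
    [[2, 0, 0], [0, 0, 0], 0.6],
    [[2, 0, 0], [0, 0, 0], 0.6],
    [[2, 0, 0], [0, 0, 0], 0.6],
    [[2, 0, 0], [0, 0, 0], 0.6],
    [[2, 0, 0], [0, 0, 0], 0.6],
    [[2, 0, 0], [0, 0, 0], 0.6],
    [[2, 0, 0], [0, 0, 0], 0.6],
    [[2, 0, 0], [0, 0, 0], 0.6],
  ],
)

```text
time_s: 10.75
ee_pos: [0.5393, -0.0397, 0.2027]
tool_rot: [0.0, 0.81, 0.586, 0.0]
force: [-1.1, -1.4, -0.3]
grip_width: 0.0512
grip_force: 1.3
```

Call:
servo_tool(
  deltas=[
    [[1, 0, 0], [0, 0, 0], 0.6],
    [[1, 0, 0], [0, 0, 0], 0.6],
    [[1, 0, 0], [0, 0, 0], 0.6],
    [[0, 0, 0], [0, 0, 0], 0.6],
    [[0, 0, 0], [0, 0, 0], 0.6],
    [[0, 0, 0], [0, 0, 0], 0.6],
    [[0, 0, 0], [0, 0, 0], 0.6],
    [[0, 0, 0], [0, 0, 0], 0.6],
  ],
)

```text
time_s: 11.75
ee_pos: [0.5403, -0.0369, 0.2027]
tool_rot: [-0.0, 0.81, 0.586, 0.0]
force: [-1.1, -0.4, -0.2]
grip_width: 0.0512
grip_force: 0.4
```

Call:
servo_tool(
  deltas=[
    [[1, 0, 0], [0, 0, 0], 0.6],
    [[1, 0, 0], [0, 0, 0], 0.6],
    [[1, 0, 0], [0, 0, 0], 0.6],
    [[1, 0, 0], [0, 0, 0], 0.6],
    [[0, 0, 0], [0, 0, 0], 0.6],
    [[0, 0, 0], [0, 0, 0], 0.6],
    [[0, 0, 0], [0, 0, 0], 0.6],
    [[0, 0, 0], [0, 0, 0], 0.6],
  ],
)

```text
time_s: 12.75
ee_pos: [0.5416, -0.0331, 0.2028]
tool_rot: [0.0, 0.81, 0.586, 0.0]
force: [-0.4, -1.8, 0.1]
grip_width: 0.0512
grip_force: 0.7
```

Call:
servo_tool(
  deltas=[
    [[1, 0, 0], [0, 0, 0], 0.6],
    [[1, 0, 0], [0, 0, 0], 0.6],
    [[1, 0, 0], [0, 0, 0], 0.6],
    [[1, 0, 0], [0, 0, 0], 0.6],
    [[0, 0, 0], [0, 0, 0], 0.6],
    [[0, 0, 0], [0, 0, 0], 0.6],
    [[0, 0, 0], [0, 0, 0], 0.6],
    [[0, 0, 0], [0, 0, 0], 0.6],
  ],
)

```text
time_s: 13.75
ee_pos: [0.5424, -0.0307, 0.2028]
tool_rot: [0.001, 0.81, 0.587, -0.001]
force: [-2.2, -8.2, 0.8]
grip_width: 0.0515
grip_force: 4.6
```

Call:
servo_tool(
  deltas=[
    [[1, 0, 0], [0, 0, 0], 0.6],
    [[1, 0, 0], [0, 0, 0], 0.6],
    [[1, 0, 0], [0, 0, 0], 0.6],
    [[0, 0, 0], [0, 0, 0], 0.6],
    [[0, 0, 0], [0, 0, 0], 0.6],
    [[0, 0, 0], [0, 0, 0], 0.6],
    [[0, 0, 0], [0, 0, 0], 0.6],
    [[0, 0, 0], [0, 0, 0], 0.6],
  ],
)

```text
time_s: 14.75
ee_pos: [0.5427, -0.0299, 0.2028]
tool_rot: [0.002, 0.809, 0.587, -0.003]
force: [-5.6, -18.6, 2.4]
grip_width: 0.0513
grip_force: 9.7
```

```bash
python3 - <<'E'
from h import *
s=manip.sense();print(st(s["ee_pos"])*1000,s["force"],s["moment"],s["grip_force"])
E
```

```text
[-186.34666686  -12.57606623] [ -5.63273518 -18.62729031   2.43001861] [-2.58598162  0.69479241 -0.3925562 ] 9.721478372812271
```

Firm contact at about 19 N. I'll back off, rise clear and check.

Call:
servo_tool(
  deltas=[
    [[-4, 0, 0], [0, 0, 0], 0.6],
    [[-4, 0, 0], [0, 0, 0], 0.6],
    [[-10, 0, 0], [0, 0, 0], 0.6],
    [[-20, 0, 0], [0, 0, 0], 0.6],
    [[-20, 0, 0], [0, 0, 0], 0.6],
    [[-20, 0, 0], [0, 0, 0], 0.6],
    [[0, 0, -30], [0, 0, 0], 0.6],
    [[0, 0, -30], [0, 0, 0], 0.6],
  ],
)

```text
time_s: 15.75
ee_pos: [0.5186, -0.1018, 0.263]
tool_rot: [-0.001, 0.811, 0.586, -0.0]
force: [0.6, 0.8, -0.5]
grip_width: 0.0513
grip_force: 0.0
```

Call:
servo_tool(
  deltas=[
    [[0, 0, -40], [0, 0, 0], 0.6],
    [[0, 0, -40], [0, 0, 0], 0.6],
    [[0, 0, -40], [0, 0, 0], 0.6],
    [[0, 0, -30], [0, 0, 0], 0.6],
    [[0, -40, 0], [0, 0, 0], 0.6],
    [[0, -40, 0], [0, 0, 0], 0.6],
    [[0, -40, 0], [0, 0, 0], 0.6],
    [[0, 0, 0], [0, 0, 0], 0.6],
  ],
)

```text
time_s: 16.75
ee_pos: [0.4023, -0.0627, 0.4127]
tool_rot: [-0.0, 0.81, 0.586, -0.0]
force: [-0.5, 0.2, 0.1]
grip_width: 0.0514
grip_force: 0.0
```

```bash
python3 - <<'E'
from h import *
s=manip.sense();print(s["ee_pos"],s["time_s"],s["force"])
cv2.imwrite("pics/s5.png",np.hstack([cv2.resize(manip.read_camera(n)["img"][y:y+130,x:x+130,::-1],None,fx=3,fy=3,interpolation=2) for n,x,y in(("scene",215,160),("side",200,170))]))
E
```

```text
[ 0.40230844 -0.06267249  0.41270322] 16.75 [-0.50859717  0.22494206  0.10657182]
```

View pics/s5.png

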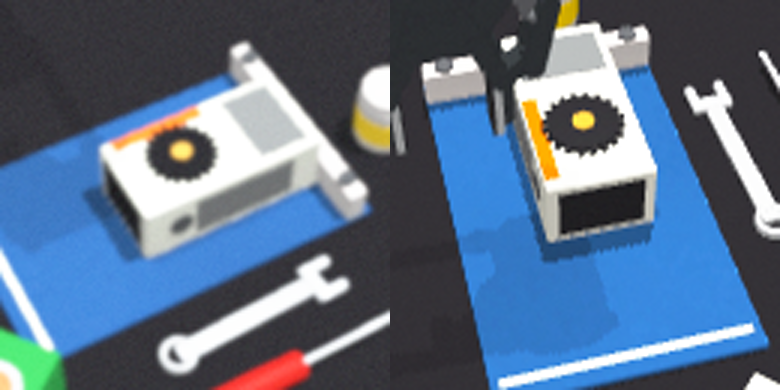

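The head appears flush with the bar. I'll check squareness from the foot corners: side (545,198) and (656,178), scene (100,147), (145,212), and the lower corners (550,241) and (652,222).

```bash
python3 - <<'E'
from h import *
c=manip.read_camera("side")
for u,v,z in((545,198,.071),(656,178,.071),(550,241,.006),(652,222,.006)):
    print((st(plane(c,200+(u-390)/3,170+v/3,z))*1000).round(0))
c2=manip.read_camera("scene")
for u,v in((100,147),(145,212)): print("sc",(st(plane(c2,215+u/3,160+v/3,.071))*1000).round(0))
# orange strip long axis and gear direction (parallel to unit z), both views
for c,(x,y) in((c,(240,195)),(c2,(240,185))):
    h=cv2.cvtColor(c["img"],cv2.COLOR_RGB2HSV)[y:y+60,x:x+60]
    m=cv2.inRange(h,(3,140,120),(17,255,255)); k,l,s,_=cv2.connectedComponentsWithStats(m); i=1+s[1:,4].argmax()
    p=np.array([st(plane(c,x+u,y+v,.0715))*1000 for v,u in np.argwhere(l==i)],np.float32)
    d=cv2.fitLine(p,cv2.DIST_L2,0,.01,.01).ravel(); print(len(p),d.round(3),np.ptp(p,0))
E
```

```text
[-185.   36.]
[-187.  -52.]
[-176.   31.]
[-178.  -54.]
sc [-175.   31.]
sc [-173.  -52.]
10 [ 9.98000e-01  5.80000e-02 -1.17647e+02  2.20390e+01] [24.297653   4.7566147]
39 [ 1.00000e+00 -2.60000e-02 -1.12635e+02  2.42850e+01] [36.943115 10.983974]
```

```bash
python3 -c "
from workcell import manip
print(manip.job_done())"
```

```text
the job is handed in; nothing more can be done
None
```

The job is handed in: the brew unit lies on its back, gear up, with its head against the stop bar and square to it within about 0.03 rad by camera measurement. The arm is clear, and the tools and tin were never touched; the hand-in gave no verdict.

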